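Dock sensor modules on a screw-driven test station and probe them

TASK

Lay each of the sensor modules from the mat flat into its matching nest on the carriage (any one may be missing today), then wind the handwheel clockwise until the carriage is fully up against its stop. With the carriage there, take the probe from its stand and press its tip for half a second on the brass pad of each module in turn, starting with the one nearest the handwheel and working away from it, then hang the probe upright back in its stand. Leave the carriage at the stop with the modules in their nests, and don't disturb the tape roll, the screwdriver or the red bin.

Things in the scene. Friction and masses are not known exactly. Their poses are not given: they have to be found in the camera images.
- module_short: short sensor module, may be absent: closed black box with a yellow lid, 44 wide (its x) x 50 long (its y) x 36 high; origin at the centre of its underside, z up. A steel round connector (13 dia, 10 high) stands on the lid at y = +12.5 mm, a brass test pad (13 dia, flush, black-rimmed) at y = -12.5. About 150 g (hidden, 0.7 to 1.4 times). It may lie either way round in its nest
- pad_short (a point): centre of the brass test pad on top of the short module's lid, 36 mm above its underside
- nest_short (a point): centre of the floor of the short module's nest, a pocket 50 (x) x 56 (y) mm, 7 deep, sunk in the carriage's flat top plate: 3 mm play all round. Its axes are the bed's axes
- module_medium: medium sensor module, may be absent: closed black box with a yellow lid, 44 wide (its x) x 66 long (its y) x 36 high; origin at the centre of its underside, z up. A steel round connector (13 dia, 10 high) stands on the lid at y = +16.5 mm, a brass test pad (13 dia, flush, black-rimmed) at y = -16.5. About 166 g (hidden, 0.7 to 1.4 times). It may lie either way round in its nest
- pad_medium (a point): centre of the brass test pad on top of the medium module's lid, 36 mm above its underside
- nest_medium (a point): centre of the floor of the medium module's nest, a pocket 50 (x) x 72 (y) mm, 7 deep, sunk in the carriage's flat top plate: 3 mm play all round. Its axes are the bed's axes
- module_long: long sensor module, may be absent: closed black box with a yellow lid, 44 wide (its x) x 84 long (its y) x 36 high; origin at the centre of its underside, z up. A steel round connector (13 dia, 10 high) stands on the lid at y = +21 mm, a brass test pad (13 dia, flush, black-rimmed) at y = -21. About 184 g (hidden, 0.7 to 1.4 times). It may lie either way round in its nest
- pad_long (a point): centre of the brass test pad on top of the long module's lid, 36 mm above its underside
- nest_long (a point): centre of the floor of the long module's nest, a pocket 50 (x) x 90 (y) mm, 7 deep, sunk in the carriage's flat top plate: 3 mm play all round. Its axes are the bed's axes
- bed: fixed aluminium bed with a grey gearbox (110 x 100 x 58 mm high) and handwheel at its -y end, a dark steel stop block (94 x 18 x 52 high) at its +y end; origin on the bench, y = the carriage's travel towards the stop. Nests in a row along y: short nearest the handwheel, then medium, then long; nest floors 50, plate top 57 mm above the bench, plate 100 wide
- carriage (a joint): travel of the carriage in m: 0 = farthest from the stop, 0.060 = against the stop (it goes no farther). Driven only by the handwheel, 15 mm a turn
- handwheel (a joint): angle of the handwheel in rad, 0 to 25.2, counted over all turns; grows as the wheel is wound clockwise seen from above, which drives the carriage towards the stop (25.1 = at the stop). It stays where it is left; needs about 2 to 3 N at the crank
- wheel_axis (a point): centre of the top face of the handwheel (black disc, 110 dia, 10 thick, horizontal, its axis vertical), 74 mm above the bench
- crank_grip (a point): middle of the handwheel's crank: upright, freely spinning round black knob, 20 dia, 46 high (from 1 mm above the disc), standing 42 mm off the wheel axis; this point is 27 mm above the disc's top face, 20 mm below the knob's top
- probe: test probe, about 100 g, upright in its stand: origin at the centre of the underside of its square collar (40 x 40 x 6); above it a grey grip 22 x 22 mm, z = 6 to 66 (sides along x, y), with a 12 mm cap to z = 78; below it a steel shaft 14 dia to z = -45 and a spring plunger 5 dia to z = -55, which yields up to 8 mm (0.5 N at first touch, 4.5 N fully in)
- probe_tip (a point): tip of the probe's plunger, 55 mm below the collar's underside when free, 91 mm below the middle of the grey grip
- stand_seat (a point): middle of the square 20 x 20 mm hole in the top plate of the probe's dark steel stand, on the plate's top face, 70 mm above the bench (plate 70 x 70, 8 thick, foot 90 x 90); sides of the hole along this frame's x and y. The probe hangs in it by its collar, shaft through the hole
- mat: fixed thin mat, 130 (x) x 500 (y) x 3 mm thick, on which the modules start, lying flat; origin at the centre of its underside
- tape_roll: loose roll of tape, bystander, 90 dia x 24 high, origin under its centre
- screwdriver: loose screwdriver, bystander, origin under its middle
- red_bin: open red bin, bystander, 160 x 100 x 75 high, origin under its centre
Not all that is in view belongs to the job. Leave any turquoise look-alike of the module_long alone. What is shaped like the module_short but white is not meant.

How it is judged (in metres and radians):
On the way, in this order (a step that is already met when the one before it is completed fails the run):
1. every module present lies in its own nest while the carriage is still away from the stop (horizontal distance between module_short and nest_short below 0.008 m and z of module_short in the frame of nest_short below 0.004 m and angle between each of module_short, module_medium, module_long's own z axis and vertical below 0.08 rad and horizontal distance between module_medium and nest_medium below 0.008 m and z of module_medium in the frame of nest_medium below 0.004 m and horizontal distance between module_long and nest_long below 0.008 m and z of module_long in the frame of nest_long below 0.004 m and value of joint carriage below 0.03 m), for 0.2 s.
2. the handwheel has been wound until the carriage is up against the stop (value of joint carriage above 0.0583 m), for 0.2 s.
3. the probe tip is pressed on the brass pad of the short module, which lies in its nest (distance between probe_tip and pad_short below 0.0065 m and contact force between probe and module_short above 0.3 N and horizontal distance between module_short and nest_short below 0.008 m and z of module_short in the frame of nest_short below 0.004 m and angle between module_short's own z axis and vertical below 0.08 rad), for 0.2 s.
4. the probe tip is pressed on the brass pad of the medium module, which lies in its nest (distance between probe_tip and pad_medium below 0.0065 m and contact force between probe and module_medium above 0.3 N and horizontal distance between module_medium and nest_medium below 0.008 m and z of module_medium in the frame of nest_medium below 0.004 m and angle between module_medium's own z axis and vertical below 0.08 rad), for 0.2 s.
5. the probe tip is pressed on the brass pad of the long module, which lies in its nest (distance between probe_tip and pad_long below 0.0065 m and contact force between probe and module_long above 0.3 N and horizontal distance between module_long and nest_long below 0.008 m and z of module_long in the frame of nest_long below 0.004 m and angle between module_long's own z axis and vertical below 0.08 rad), for 0.2 s.
At the end, for the whole second after the job is handed in: every module present flat in its own nest (centre within 8 mm of the nest's, underside within 4 mm of its floor), carriage at the stop (at least 58.3 of its 60 mm), probe hanging upright in its stand with its collar down on the plate (within 8 mm sideways, 4 mm in height), all at rest and released (horizontal distance between module_short and nest_short below 0.008 m and z of module_short in the frame of nest_short below 0.004 m and angle between each of module_short, module_medium, module_long, probe's own z axis and vertical below 0.08 rad and horizontal distance between module_medium and nest_medium below 0.008 m and z of module_medium in the frame of nest_medium below 0.004 m and horizontal distance between module_long and nest_long below 0.008 m and z of module_long in the frame of nest_long below 0.004 m and linear speed of each of module_short, module_medium, module_long, probe below 0.02 m/s and value of joint carriage above 0.0583 m and horizontal distance between probe and stand_seat below 0.008 m and z of probe in the frame of stand_seat below 0.004 m); the robot touches nothing.
It fails at once if the tape roll is disturbed (moved over 30 mm) (distance of tape_roll from where it was at the start of the episode above 0.03 m).
It fails at once if the screwdriver is disturbed (moved over 30 mm) (distance of screwdriver from where it was at the start of the episode above 0.03 m).
It fails at once if the red bin is disturbed (moved over 30 mm) (distance of red_bin from where it was at the start of the episode above 0.03 m).
Of module_short, module_medium, module_long only 2 to 3 are there at a start; the rules pass over those that are not, and their reading is None.
At some moment in a run one of module_short, module_medium, module_long may be knocked a few centimetres aside while the robot is not near it.
Once in a run the grip may slacken for a moment while it holds something.
It also fails if it takes over 210 s, if anything falls off the work surface, if the arm or the gripper's body presses on something with over 40 N, if the wrist force passes 120 N, or if a joint passes its speed limit or range.

ROBOT

A 6-joint arm with a two-finger parallel gripper is mounted at the origin on the work surface. World frame = base frame: x ahead of the robot, y to its left, z up, the work surface at z = 0. Lengths are in m, angles in degrees, forces in N, time in s.
With the tool pointing down it reaches from about 0.275 to 0.875 m from the base axis. Payload 12.5 kg.
Tool frame: the origin (TCP) lies on the mounting face of the last link; the fingertips stand 173 mm ahead of it and the grasp point (between the pads) lies 155 mm ahead of it; z points along the fingers, y is the line along which they close (so a half turn about z gives the same grasp; the last joint's range is limited). The gripper opens to 85 mm and grips with 20 to 120 N. Pads are 22 mm wide; open, the fingers measure 114 mm over their backs; the gripper's body (76 mm by 85 mm) begins 54 mm behind the grasp point. The pads swing forward as they close: fully open they stand 13 mm farther back than shut.
Start: joints at [-81.509, 20.094, 94.641, -0, 65.266, -4.847], TCP at [0.127, -0.535, 0.405] pointing down, gripper open.
Joint ranges: [-157.81, 157.81], [-45, 120.19], [0.68, 151.7], [-89.99, 269.99], [4.06, 180], [-164.3, 164.3]. Speed limits (degrees/s): [127.2, 127.2, 159.86, 180, 180, 180].

INTERFACE

Orientations are given as a 3x3 rotation matrix whose columns are the frame's x, y, z axes.
In Python, from bench import read_state, optics, workorder gives the robot as it stands. The module is installed in compiled form; this text tells all that it offers.
- The arm moves only by the shell command python3 -m jog 'ROWS'. ROWS is JSON, a list of rows, each a list of 7 numbers: the opening, from -1 (shut) to 1 (fully open), then the shift along the tool's x, y, z in cm, then the turn, a rotation vector about the tool's x, y, z in degrees. A call has 1 to 20 rows; each row shifts and turns the commanded pose from where the row before left it, along the tool's axes as they then stand; what a row does not reach is not made up. A row lasts 1/12 s, in which the tool goes at most 41.7 mm and 7.16 degrees, less where a joint would pass 70% of its speed; a pose out of reach is approached as far as the arm can. A call is refused whole if a number of a shift passes 4.17 or a number of a turn 7.16, either way. A call with a gripper value outside its range is refused whole. The fingers move at their own pace and stop on an object; the grip force is fixed at half the most. Time passes only in rows, so rows that do not move let the fingers close. It gives the time, the measured TCP pose, the force, the opening and the grip force at its end, in the units of the state.
- read_state(): the state, without advancing time (a new reading comes with each control period).
- optics.camera(name): name is "side" or "top" or "wrist"; returns a dict with "color" (480x640x3 uint8, red, green, blue), "camera_matrix" (3x3 intrinsics, pixels), "dist" ([k1, k2, p1, p2, k3] as OpenCV has them; the pictures are not rectified), "R" (3x3) and "t" (3): a world point X has camera coordinates R X + t. Camera axes: x right, y down, z forward; pixel columns grow to the right and rows downward; lengths in m; the calibration is good to about 2 mm. A picture is of the moment at which its call begins. There is no depth.
- workorder.job_done(): hands the job in; it is judged then, once.
The state is a dict: "time_s": time; "qpos": joint angles; "joint_velocities": joint speeds; "joint_efforts": joint torques, N m; "tool_pos": TCP position; "tcp_rot": TCP orientation; "contact_force": force on the tool from outside, world axes, zero at the start; "ft_torque": the same for the moment, N m; "finger_gap": finger opening in m; "gripper_force": force on a finger pad.
Only numpy, scipy, OpenCV 4.12 (cv2) and the standard library are available. Lean on these libraries where they do the work, as an engineer would, in place of code of your own. Each camera call takes 0.05 s, during which the arm holds its last target. There are 200 camera calls.

## Working session

There is one attempt and no reset: what is moved stays moved. The work goes in short steps, Python scripts to look and compute and a shell command to move; the robot and the scene stay as the last step left them, time stands still between calls to the robot, and variables do not carry over. Pictures are saved under pics/ and viewed, at most 18 in all, crops included, and the job is handed in when it is done.

```bash
mkdir -p pics && cat > h.py <<'E'
import numpy as np, cv2
from bench import read_state, optics, workorder
def snap(n,f):
    c=optics.camera(n); cv2.imwrite('pics/'+f+'.png',c['color'][:,:,::-1]); np.savez('pics/'+f+'.npz',**c); return c
def load(f): return dict(np.load('pics/'+f+'.npz'))
def ray(c,uv,z):
    """world points at height z for pixels uv"""
    uv=np.array(uv,float).reshape(-1,1,2)
    n=cv2.undistortPoints(uv,c['camera_matrix'],c['dist']).reshape(-1,2)
    d=np.c_[n,np.ones(len(n))]@c['R']; o=-c['R'].T@c['t']
    return o+d*((z-o[2])/d[:,2])[:,None]
def proj(c,X):
    return cv2.projectPoints(np.array(X,float).reshape(-1,1,3),cv2.Rodrigues(c['R'])[0],c['t'],c['camera_matrix'],c['dist'])[0].reshape(-1,2)
E
python3 - <<'E'
from h import *
np.set_printoptions(precision=3,suppress=True)
for n in ('top','side','wrist'):
    c=snap(n,n+'0'); print(n,-c['R'].T@c['t'],c['R'][2])
s=read_state(); print(s)
E
```

```text
top [ 0.432 -0.004  1.087] [ 0.092  0.002 -0.996]
side [0.493 0.723 0.625] [ 0.044 -0.82  -0.57 ]
wrist [ 0.206 -0.515  0.373] [-0.306 -0.072 -0.949]
{'time_s': 0.15, 'qpos': array([-81.508,  20.116,  94.668,   0.   ,  65.267,  -4.848]), 'joint_velocities': array([ 0.021, -0.114, -0.098, -0.047, -0.016,  0.033]), 'joint_efforts': array([  0.   , -50.625, -29.15 ,  -0.   ,   0.003,   0.   ]), 'tool_pos': array([ 0.127, -0.535,  0.404]), 'tcp_rot': array([[ 0.973,  0.231, -0.   ],
       [ 0.231, -0.973,  0.001],
       [ 0.   , -0.001, -1.   ]]), 'contact_force': array([-1.281, -0.025,  0.447]), 'ft_torque': array([ 0.002, -0.001,  0.034]), 'gripper_force': 0.0, 'finger_gap': 0.085003534403229}
```

View pics/top0.png

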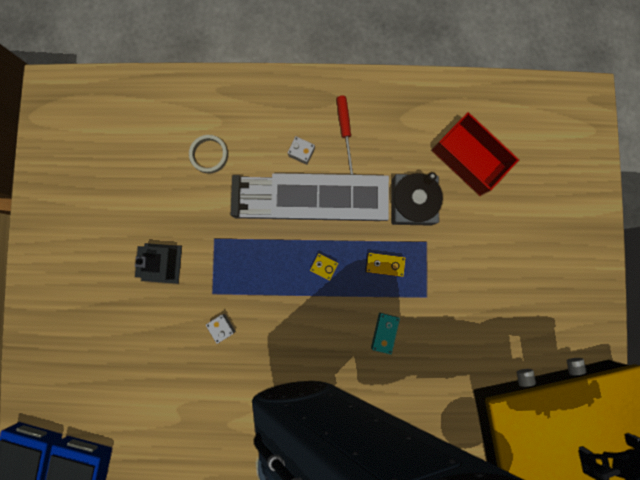

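View pics/side0.png

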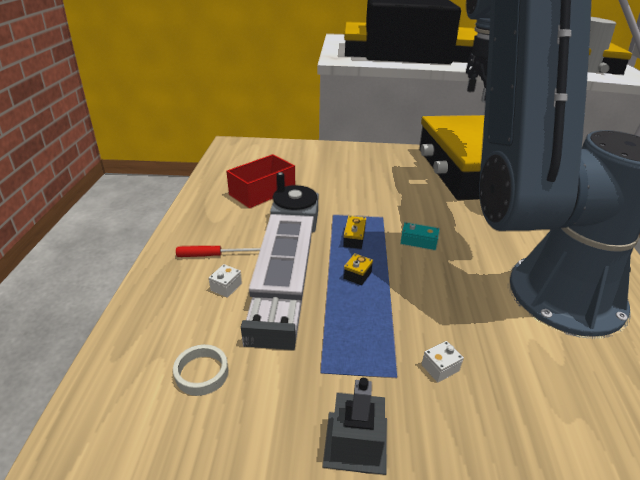

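The top view shows the bed along image row 197 with the stop at column 236, the handwheel at (418,196), the crank at (433,176), and the probe in its stand at (158,262).

Module candidates, by pixel in the top view:
- Yellow at (386,264), which looks long or medium.
- Yellow at (324,266), which looks short.
- Turquoise look-alike at (385,334): leave it.
- White at (302,150) and (220,328): not meant.

I choose the two yellow-lidded ones on the mat and check them in a close crop.

```bash
python3 - <<'E'
from h import *
np.set_printoptions(precision=4,suppress=True)
c=load('top0');im=c['color'].astype(np.uint8)
hsv=cv2.cvtColor(im,cv2.COLOR_RGB2HSV)
m=cv2.inRange(hsv,(20,120,60),(35,255,255))
m[:235]=0;m[300:]=0;m[:,:210]=0;m[:,430:]=0
n,l,st,ce=cv2.connectedComponentsWithStats(cv2.morphologyEx(m,cv2.MORPH_CLOSE,np.ones((9,9))))
for i in range(1,n):
    if st[i,4]<50: continue
    ys,xs=np.where(l==i); P=ray(c,np.c_[xs,ys],.039)[:,:2].astype(np.float32)
    r=cv2.minAreaRect(P*1000); print(st[i],r)
mm=cv2.resize(im[120:310,200:460,::-1],None,fx=3,fy=3,interpolation=cv2.INTER_CUBIC)
cv2.imwrite('pics/crop0.png',mm)
# plate corners roughly, etc
bl=cv2.inRange(hsv,(100,80,30),(130,255,200));bl[:,:205]=0;bl[:,440:]=0;bl[320:]=0;bl[:220]=0
ys,xs=np.where(bl>0);P=ray(c,np.c_[xs,ys],.003)[:,:2].astype(np.float32);print('mat',cv2.minAreaRect(P*1000))
E
```

```text
[ 210  235  220   65 1889] ((448.4970703125, -9.666549682617188), (144.2276611328125, 497.0721740722656), 0.8851907849311829)
[310 253  28  27 449] ((449.9873352050781, -19.17420196533203), (50.15907287597656, 44.20319747924805), 64.32915496826172)
[367 253  39  24 732] ((457.1271057128906, -157.92666625976562), (84.79278564453125, 44.35973358154297), 83.214111328125)
mat ((447.5948486328125, -8.982940673828125), (127.28349304199219, 494.4513244628906), 0.008342340588569641)
```

View pics/crop0.png

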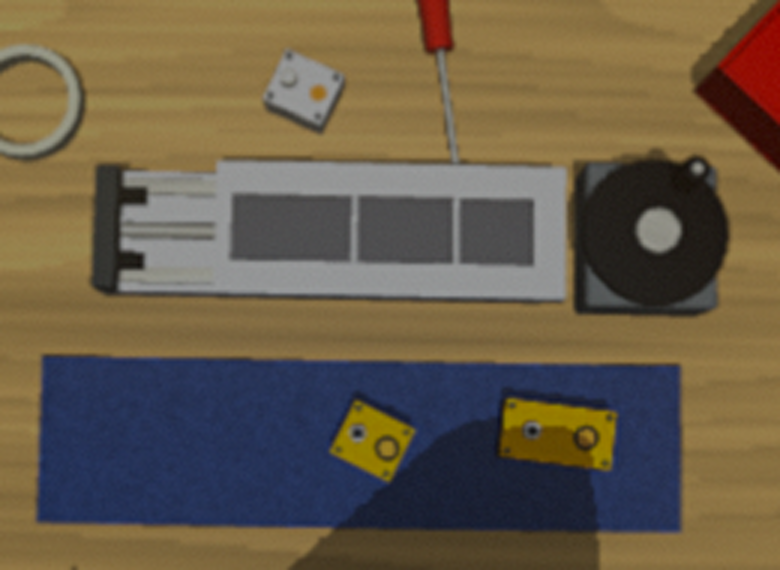

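The crop shows the short module at (372,440), 44x50 with its connector towards +y. The long module is at (558,434), 44x85, also connector towards +y. There is no medium module. The measured sizes agree with the description, so I'll measure the nests, wheel and stand next.

```bash
python3 - <<'E'
from h import *
np.set_printoptions(precision=1,suppress=True)
c=load('top0');im=c['color'];g=cv2.cvtColor(im,cv2.COLOR_RGB2GRAY)
def cp(u,v):return (200+u/3,120+v/3)
# pockets
m=((g>60)&(g<115)).astype(np.uint8);m[:180]=0;m[212:]=0;m[:,:272]=0;m[:,382:]=0
m=cv2.morphologyEx(m,cv2.MORPH_OPEN,np.ones((5,5)))
n,l,st,ce=cv2.connectedComponentsWithStats(m)
for i in range(1,n):
    ys,xs=np.where(l==i);P=ray(c,np.c_[xs,ys],.057)[:,:2].astype(np.float32);print(st[i],cv2.minAreaRect(P*1000))
print('plate',1000*ray(c,[cp(217,159),cp(566,167),cp(566,300),cp(217,293)],.057))
# hub white
m=(g>140).astype(np.uint8);m[:185]=0;m[210:]=0;m[:,:408]=0;m[:,430:]=0
ys,xs=np.where(m>0);print('hub',1000*ray(c,[[xs.mean(),ys.mean()]],.076),len(xs))
m=(g<40).astype(np.uint8);m[:160]=0;m[230:]=0;m[:,:388]=0;m[:,450:]=0
cn=max(cv2.findContours(cv2.morphologyEx(m,cv2.MORPH_OPEN,np.ones((7,7))),cv2.RETR_EXTERNAL,2)[0],key=cv2.contourArea)
P=ray(c,cn.reshape(-1,2),.074)[:,:2]*1000;print('disc',cv2.fitEllipse(P.astype(np.float32)))
print('knob top',1000*ray(c,[cp(697,168)],.121))
for nme,p in dict(sc=(358,433),lc=(531,430)).items(): print(nme,1000*ray(c,[cp(*p)],.049))
for nme,p in dict(sp=(387,447),lp=(585,437)).items(): print(nme,1000*ray(c,[cp(*p)],.039))
cv2.imwrite('pics/stand.png',np.hstack([cv2.resize(im[225:300,120:200,::-1],None,fx=5,fy=5,interpolation=cv2.INTER_CUBIC),cv2.resize(load('side0')['color'][370:470,310:400,::-1],(338,375))]))
E
```

```text
[277 185  40  22 880] ((607.1160278320312, 44.57430648803711), (47.65049743652344, 87.64361572265625), 0.8600651025772095)
[319 185  32  23 720] ((607.3011474609375, -40.762149810791016), (49.8870735168457, 69.63813781738281), 0.8969716429710388)
[353 186  25  23 556] ((606.3587036132812, -109.14488220214844), (50.02478790283203, 54.00651931762695), 0.4211491644382477)
plate [[ 657.6  100.    57. ]
 [ 655.7 -162.3   57. ]
 [ 555.  -162.3   57. ]
 [ 556.2   97.4   57. ]]
hub [[ 607.7 -227.1   76. ]] 80
disc ((605.4244384765625, -222.7290496826172), (105.24226379394531, 109.5681381225586), 4.196306228637695)
knob top [[ 642.8 -245.5  121. ]]
sc [[454.2  -9.   49. ]]
lc [[ 458.3 -137.6   49. ]]
sp [[444.3 -31.   39. ]]
lp [[ 453.9 -179.5   39. ]]
```

View pics/stand.png

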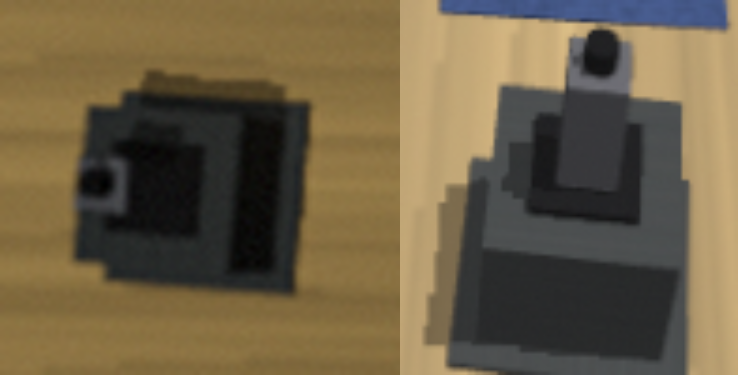

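```bash
cat >> h.py <<'E'
from scipy.spatial.transform import Rotation as Ro
def go(p,yaw=None):
    """tool-frame shift (cm) after the turn, and the turn (deg), to reach TCP p (mm) pointing down with x at yaw"""
    s=read_state();R=np.array(s['tcp_rot']);
    if yaw is None: yaw=np.degrees(np.arctan2(R[1,0],R[0,0]))
    a=np.radians(yaw);T=np.array([[np.cos(a),np.sin(a),0],[np.sin(a),-np.cos(a),0],[0,0,-1]])
    rv=Ro.from_matrix(R.T@T).as_rotvec(degrees=True)
    d=T.T@(np.array(p)/1000-s['tool_pos'])*100
    np.set_printoptions(precision=2,suppress=True)
    print('t',round(s['time_s'],1),'pos',1000*np.array(s['tool_pos']),'shift',d,'turn',rv,'gap',round(1000*s['finger_gap'],1),'F',s['contact_force'])
E
python3 -m jog '[[1,0,0,0,0,0,-7],[1,0,0,0,0,0,-7],[1,0,0,0,0,0,-7],[1,0,0,0,0,0,-7],[1,0,0,0,0,0,-7],[1,0,0,0,0,0,-7],[1,0,0,0,0,0,-7],[1,0,0,0,0,0,-7],[1,0,0,0,0,0,-7],[1,0,0,0,0,0,-7]]'
python3 -c "
from h import *
go([457,-180,330],83.4)
c=load('top0'); print(1000*ray(c,[[139.4,261.6]],.148))"
```

```text
time_s: 0.98
tool_pos: [0.1269, -0.5351, 0.4044]
tcp_rot: [[0.11, 0.994, -0.0], [0.994, -0.11, 0.001], [0.001, -0.0, -1.0]]
contact_force: [-0.1, 0.4, -0.1]
finger_gap: 0.0852
gripper_force: 0.0
t 1.0 pos [ 126.91 -535.09  404.45] shift [39.07 28.71  7.44] turn [-0.01 -0.03  0.29] gap 85.2 F [-0.11  0.35 -0.13]
[[451.14 358.2  148.  ]]
```

```bash
python3 -m jog '[[1,2.6,1.9,0.5,0,0,0],[1,2.6,1.9,0.5,0,0,0],[1,2.6,1.9,0.5,0,0,0],[1,2.6,1.9,0.5,0,0,0],[1,2.6,1.9,0.5,0,0,0],[1,2.6,1.9,0.5,0,0,0],[1,2.6,1.9,0.5,0,0,0],[1,2.6,1.9,0.5,0,0,0],[1,2.6,1.9,0.5,0,0,0],[1,2.6,1.9,0.5,0,0,0],[1,2.6,1.9,0.5,0,0,0],[1,2.6,1.9,0.5,0,0,0],[1,2.6,1.9,0.5,0,0,0],[1,2.6,1.9,0.5,0,0,0],[1,2.6,2,0.4,0,0,0],[1,0,0,0,0,0,0],[1,0,0,0,0,0,0]]'
python3 -c "
from h import *
go([457,-158,186],83.5); c=snap('wrist','w1')
print(proj(c,[[.457,-.158,.039],[.45,-.02,.039],[.606,-.109,.057]]))"
```

```text
time_s: 2.4
tool_pos: [0.4568, -0.1799, 0.3303]
tcp_rot: [[0.113, 0.994, -0.001], [0.994, -0.113, 0.0], [0.0, -0.001, -1.0]]
contact_force: [0.2, -0.3, 0.0]
finger_gap: 0.0855
gripper_force: 0.0
t 2.4 pos [ 456.79 -179.94  330.26] shift [ 2.18 -0.23 14.43] turn [-0.05 -0.01 -0.  ] gap 85.5 F [ 0.19 -0.31  0.02]
[[311.28 207.78]
 [275.64   1.21]
 [527.23 117.38]]
```

View pics/w1.png

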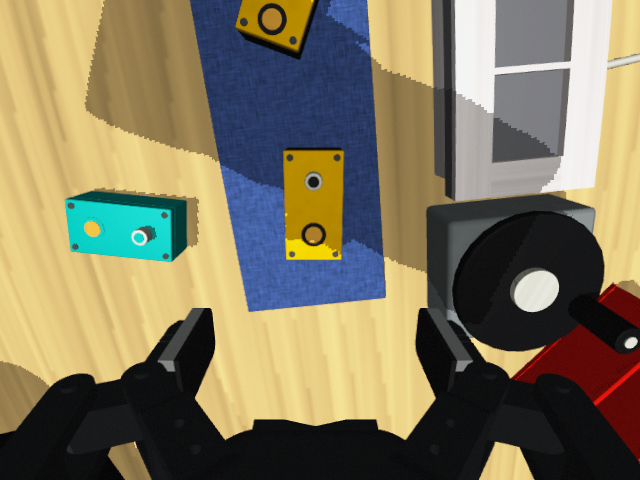

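The wrist view shows the long module with lid corners (284,151), (344,150), (342,260) and (286,260). Its connector is at (313,181), its pad at (313,234), and the wheel hub at (535,291).

```bash
python3 -c "
from h import *
c=load('w1')
P=1000*ray(c,[[284.5,150.5],[344,150],[342,260],[286,260]],.039)[:,:2]
print(P,P.mean(0),cv2.minAreaRect(P.astype(np.float32)))
print('pad',1000*ray(c,[[313.5,234.5]],.039),'conn',1000*ray(c,[[313.5,181.5]],.049),'hub',1000*ray(c,[[535,291]],.076),'knobtop',1000*ray(c,[[630,342]],.121))
m=P.mean(0); go([m[0],m[1],186],83.5)"
```

```text
[[ 442.85703432 -114.26264607]
 [ 485.09411357 -118.71643751]
 [ 476.11733757 -202.37300709]
 [ 432.38428981 -197.41354954]] [ 459.11319382 -158.19141005] ((458.9909973144531, -158.09353637695312), (84.13528442382812, 44.013370513916016), 83.53013610839844)
pad [[ 456.2594472  -179.00316439   39.        ]] conn [[ 461.11960268 -137.10563366   49.        ]] hub [[ 609.04768307 -226.89176317   76.        ]] knobtop [[ 644.96264328 -244.1979657   121.        ]]
t 2.5 pos [ 456.19 -180.74  330.44] shift [ 2.27  0.04 14.44] turn [-0.04 -0.01 -0.09] gap 85.4 F [ 0.23 -0.88 -0.1 ]
```

```bash
python3 -m jog '[[1,1.15,0,0,0,0,0],[1,1.15,0,0,0,0,0],[1,0,0,2.4,0,0,0],[1,0,0,2.4,0,0,0],[1,0,0,2.4,0,0,0],[1,0,0,2.4,0,0,0],[1,0,0,2.4,0,0,0],[1,0,0,2.4,0,0,0],[1,0,0,0,0,0,0],[-1,0,0,0,0,0,0],[-1,0,0,0,0,0,0],[-1,0,0,0,0,0,0],[-1,0,0,0,0,0,0],[-1,0,0,0,0,0,0],[-1,0,0,0,0,0,0],[-1,0,0,0,0,0,0]]'
```

```text
time_s: 3.78
tool_pos: [0.4593, -0.1583, 0.1883]
tcp_rot: [[0.116, 0.993, 0.002], [0.993, -0.116, -0.001], [-0.001, 0.002, -1.0]]
contact_force: [-2.4, 0.3, 9.3]
finger_gap: 0.0427
gripper_force: 61.5
```

```bash
python3 -m jog '[[-1,0,0,-1,0,0,0],[-1,0,0,-2.5,0,0,0],[-1,0,0,-3,0,0,0],[-1,0,0,-3,0,0,0],[-1,0,0,-3,0,0,0],[-1,0,0,-2.5,0,0,0],[-1,1.4,1.6,0,0,0,0],[-1,1.4,1.6,0,0,0,0],[-1,1.4,1.6,0,0,0,0],[-1,1.4,1.6,0,0,0,0],[-1,1.4,1.6,0,0,0,0],[-1,1.4,1.6,0,0,0,0],[-1,1.4,1.6,0,0,0,0],[-1,1.4,1.6,0,0,0,0],[-1,0,0,0,0,0,-3],[-1,0,0,0,0,0,-3],[-1,0,0,0,0,0,0],[-1,0,0,0,0,0,0]]'
python3 -c "
from h import *
go([608,45,237],89.5); c=snap('wrist','w2'); print(proj(c,[[.608,.045,.057],[.6085,-.109,.057]]))
cv2.imwrite('pics/w2v.png',c['color'][:,:,::-1])"
```

```text
time_s: 5.28
tool_pos: [0.5988, -0.0617, 0.3376]
tcp_rot: [[0.013, 1.0, 0.001], [1.0, -0.013, -0.0], [-0.0, 0.001, -1.0]]
contact_force: [-0.2, -0.4, -0.3]
finger_gap: 0.043
gripper_force: 61.5
t 5.3 pos [598.78 -61.67 337.57] shift [10.67  0.83 10.06] turn [ 0.03  0.01 -0.26] gap 43.0 F [-0.21 -0.37 -0.29]
[[325.49  83.81]
 [326.88 297.08]]
```

View pics/w2v.png

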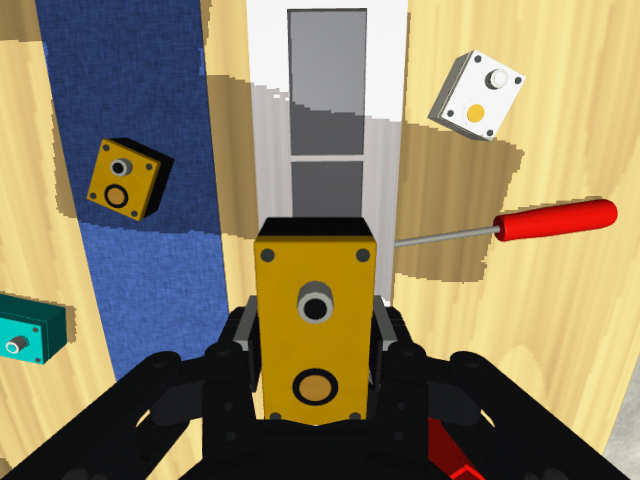

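The wrist view shows the long module gripped straight, with lid corners at (256,239) and (376,239). The long nest has corners (288,9), (367,10), (363,155) and (291,155). The short module is at (125,178).

```bash
python3 -c "
from h import *
c=load('w2');g=cv2.cvtColor(c['color'],cv2.COLOR_RGB2GRAY)
P=1000*ray(c,[[288,9],[367,10],[363,155],[291,155]],.057)[:,:2]
print(P,P.mean(0),cv2.minAreaRect(P.astype(np.float32)))
print('short',cv2.minAreaRect((1000*ray(c,[[103,137],[161,152],[138,218],[87,196]],.039)[:,:2]).astype(np.float32)))
s=read_state();z=s['tool_pos'][2]-.155-.028+.036
L=1000*ray(c,[[255,239],[376.5,239]],z);print('lid edge',z,L,L.mean(0)-1000*s['tool_pos'],np.linalg.norm(L[0]-L[1]))
print('conn,pad',1000*ray(c,[[315.5,309]],z+.01)-1000*s['tool_pos'],1000*ray(c,[[315.5,387]],z)-1000*s['tool_pos'])
"
```

```text
[[ 5.85005971e+02  8.89479257e+01]
 [ 6.33984563e+02  8.78719828e+01]
 [ 6.33585392e+02 -8.39743145e-01]
 [ 5.84110046e+02 -2.40142838e-01]] [609.17149301  43.93500563] ((609.2957153320312, 44.05409622192383), (89.29517364501953, 49.4788703918457), 89.42445373535156)
short ((454.7105407714844, -13.578224182128906), (56.45561981201172, 43.23432540893555), 63.998897552490234)
lid edge 0.19044207835310137 [[579.64617458 -17.43485134 190.44207835]
 [621.36703758 -17.97925177 190.44207835]] [   1.73436042   44.06175256 -147.        ] 41.72441469652331
conn,pad [[   1.35916479   22.60031892 -137.        ]] [[   0.87917273  -18.46287449 -147.        ]]
```

```bash
python3 -m jog '[[-1,1.5,0.13,0,0,0,0],[-1,1.5,0.13,0,0,0,0],[-1,1.5,0.13,0,0,0,0],[-1,1.5,0.13,0,0,0,0],[-1,1.5,0.13,0,0,0,0],[-1,1.5,0.13,0,0,0,0],[-1,1.5,0.13,0,0,0,0],[-1,0,0,2,0,0,0],[-1,0,0,2,0,0,0],[-1,0,0,2,0,0,0],[-1,0,0,1.5,0,0,0],[-1,0,0,1,0,0,0],[-1,0,0,0,0,0,0],[-1,0,0,0,0,0,0]]'
python3 -c "
from h import *
for i in range(3): go([608.2,43.5,236],89.45); optics.camera('top')"
```

```text
time_s: 6.5
tool_pos: [0.6095, 0.0435, 0.2518]
tcp_rot: [[0.011, 1.0, -0.0], [1.0, -0.011, 0.0], [0.0, -0.0, -1.0]]
contact_force: [0.6, 1.3, -1.2]
finger_gap: 0.0425
gripper_force: 67.5
t 6.5 pos [609.51  43.53 251.84] shift [-0.   -0.13  1.58] turn [-0.01 -0.   -0.11] gap 42.5 F [ 0.64  1.3  -1.16]
t 6.5 pos [609.67  43.44 252.49] shift [ 0.   -0.15  1.65] turn [ 0.06 -0.   -0.11] gap 43.0 F [ 0.06  0.03 -1.41]
t 6.6 pos [609.72  43.33 252.81] shift [ 0.02 -0.15  1.68] turn [ 0.1  -0.   -0.11] gap 42.6 F [ 0.21 -0.13 -1.01]
```

```bash
python3 -m jog '[[-1,0,-0.1,0.4,0,0,0],[-1,0,0,0.4,0,0,0],[-1,0,0,0.3,0,0,0],[-1,0,0,0.2,0,0,0],[-1,0,0,0.2,0,0,0],[-1,0,0,0,0,0,0]]'
```

```text
time_s: 7.15
tool_pos: [0.6082, 0.0432, 0.2362]
tcp_rot: [[0.012, 1.0, -0.001], [1.0, -0.012, -0.0], [-0.0, -0.001, -1.0]]
contact_force: [0.1, -0.3, -0.9]
finger_gap: 0.0429
gripper_force: 67.5
```

No contact yet at z 236, so the module is entering the nest. I'll go 1 mm lower, then open.

```bash
python3 -m jog '[[-1,0,0,0.1,0,0,0],[-1,0,0,0,0,0,0]]'; python3 -m jog '[[1,0,0,0,0,0,0],[1,0,0,0,0,0,0],[1,0,0,0,0,0,0],[1,0,0,0,0,0,0],[1,0,0,0,0,0,0],[1,0,0,-1,0,0,0],[1,0,0,-3,0,0,0],[1,0,0,-3,0,0,0],[1,0,0,-3,0,0,0],[1,-1.7,-1.6,-0.3,0,0,3.1],[1,-1.7,-1.6,0,0,0,3.1],[1,-1.7,-1.6,0,0,0,3.1],[1,-1.7,-1.6,0,0,0,3.1],[1,-1.7,-1.6,0,0,0,3.1],[1,-1.7,-1.6,0,0,0,3.1],[1,-1,-1.6,0,0,0,3.1],[1,0,-1,0,0,0,3.1],[1,0,0,0,0,0,0],[1,0,0,0,0,0,0]]'
python3 -c "
from h import *
snap('wrist','w3');snap('top','top3');go([452,-19,187],65)
c=load('w3');print(proj(c,[[.452,-.019,.039]]))"
```

```text
time_s: 7.32
tool_pos: [0.6083, 0.0432, 0.2356]
tcp_rot: [[0.012, 1.0, 0.0], [1.0, -0.012, 0.0], [0.0, 0.0, -1.0]]
contact_force: [0.2, -0.7, -1.6]
finger_gap: 0.0427
gripper_force: 67.5
time_s: 8.9
tool_pos: [0.4714, -0.0437, 0.3395]
tcp_rot: [[0.428, 0.904, 0.001], [0.904, -0.428, -0.0], [0.0, 0.001, -1.0]]
contact_force: [-0.4, 0.1, 0.5]
finger_gap: 0.0855
gripper_force: 0.0
t 9.0 pos [471.95 -43.63 339.16] shift [ 1.39 -2.85 15.22] turn [ 0.06 -0.02 -0.35] gap 85.4 F [ 0.7  -0.48  0.59]
[[277.86 215.22]]
```

View pics/w3.png

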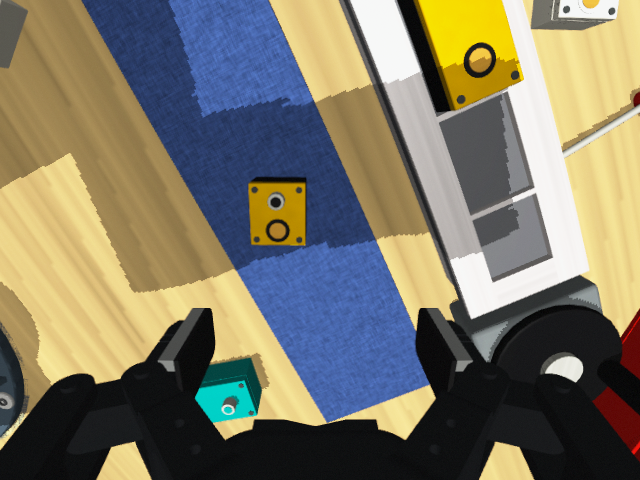

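The short module shows square to the tool, with lid corners (249,182), (306,182), (305,246) and (250,245). The short nest has corners (471,218), (536,192), (552,257) and (491,283). The long module sits in its nest.

```bash
python3 -c "
from h import *
c=load('w3')
P=1000*ray(c,[[249,182],[306,182],[305,246],[250,245]],.039)[:,:2]
r=cv2.minAreaRect(P.astype(np.float32));print(P.mean(0),r)
N=1000*ray(c,[[471,218],[536,192],[552,257],[491,283]],.057)[:,:2]
print('nest',N,N.mean(0),cv2.minAreaRect(N.astype(np.float32)))
print('pad,con',1000*ray(c,[[277.5,231]],.039),1000*ray(c,[[276.5,202]],.049))
print('long corners',1000*ray(c,[[458,109.5],[523,80]],.086), 'pad',1000*ray(c,[[480,60]],.086))
t=load('top3');h=cv2.cvtColor(t['color'],cv2.COLOR_RGB2HSV);m=cv2.inRange(h,(20,120,60),(35,255,255));m[:178]=0;m[218:]=0;m[:,:270]=0;m[:,385:]=0
ys,xs=np.where(cv2.morphologyEx(m,cv2.MORPH_CLOSE,np.ones((9,9)))>0);print('long top',cv2.minAreaRect((1000*ray(t,np.c_[xs,ys],.086)[:,:2]).astype(np.float32)))
go([P.mean(0)[0],P.mean(0)[1],187],64.8)"
```

```text
[451.93605618 -18.44375512] ((451.8199462890625, -18.172958374023438), (51.54106903076172, 44.19054412841797), 63.31540298461914)
nest [[ 583.27834625  -78.36989493]
 [ 633.19407982  -80.21720808]
 [ 632.25359603 -135.86908391]
 [ 581.97294446 -136.10386288]] [ 607.67474164 -107.64001245] ((607.75048828125, -107.80496215820312), (57.74872589111328, 50.26248550415039), 88.70477294921875)
pad,con [[445.86071909 -30.32364419  39.        ]] [[457.74368186  -7.7386895   49.        ]]
long corners [[588.0389621    1.59047481  86.        ]
 [629.07377313   1.2573496   86.        ]] pad [[608.78983884  22.11859178  86.        ]]
long top ((606.1694946289062, 42.695716857910156), (83.2879867553711, 45.16977310180664), 89.09139251708984)
t 9.0 pos [471.95 -43.63 339.16] shift [ 1.43 -2.88 15.22] turn [ 0.06 -0.02 -0.15] gap 85.4 F [ 0.7  -0.48  0.59]
```

```bash
python3 -m jog '[[1,0.7,-1.45,0,0,0,0],[1,0.7,-1.45,0,0,0,0],[1,0,0,2.5,0,0,0],[1,0,0,2.5,0,0,0],[1,0,0,2.5,0,0,0],[1,0,0,2.5,0,0,0],[1,0,0,2.6,0,0,0],[1,0,0,2.6,0,0,0],[1,0,0,0,0,0,0],[-1,0,0,0,0,0,0],[-1,0,0,0,0,0,0],[-1,0,0,0,0,0,0],[-1,0,0,0,0,0,0],[-1,0,0,0,0,0,0],[-1,0,0,0,0,0,0],[-1,0,0,0,0,0,0]]'
```

```text
time_s: 10.33
tool_pos: [0.4517, -0.0186, 0.1883]
tcp_rot: [[0.43, 0.903, 0.003], [0.903, -0.43, -0.0], [0.001, 0.003, -1.0]]
contact_force: [-1.0, -0.1, 9.4]
finger_gap: 0.0429
gripper_force: 61.4
```

```bash
python3 -m jog '[[-1,0,0,-1,0,0,0],[-1,0,0,-2.5,0,0,-3.1],[-1,0,0,-2.5,0,0,-3.1],[-1,0,0,-2.5,0,0,-3.1],[-1,0,0,-1.5,0,0,-3.1],[-1,0,0,0,0,0,-3.1],[-1,0,0,0,0,0,-3.1],[-1,0,0,0,0,0,-3.1],[-1,0,0,0,0,0,-3.1],[-1,-1.1,1.95,0,0,0,0],[-1,-1.1,1.95,0,0,0,0],[-1,-1.1,1.95,0,0,0,0],[-1,-1.1,1.95,0,0,0,0],[-1,-1.1,1.95,0,0,0,0],[-1,-1.1,1.95,0,0,0,0],[-1,-1.1,1.95,0,0,0,0],[-1,-1.1,1.95,0,0,0,0],[-1,0,0,0,0,0,0],[-1,0,0,0,0,0,0]]'
python3 -c "
from h import *
go([607.9,-108.5,236],89.4);c=snap('side','s4');snap('wrist','w4')
print(proj(c,[[.608,-.108,.08],[.608,.044,.086]]))
w=load('w4')['color'];a=cv2.resize(c['color'][150:330,230:400],(400,424));cv2.imwrite('pics/v4.png',np.hstack([a,cv2.resize(w[60:],(400,424))])[:,:,::-1])"
```

```text
time_s: 11.92
tool_pos: [0.6062, -0.1086, 0.2875]
tcp_rot: [[0.012, 1.0, 0.001], [1.0, -0.012, -0.0], [-0.0, 0.001, -1.0]]
contact_force: [-0.4, 0.0, -2.2]
finger_gap: 0.0429
gripper_force: 61.9
t 11.9 pos [ 606.18 -108.64  287.55] shift [0.02 0.17 5.15] turn [ 0.03  0.01 -0.08] gap 42.9 F [-0.43  0.05 -2.17]
[[287.49 219.1 ]
 [277.78 259.21]]
```

View pics/v4.png

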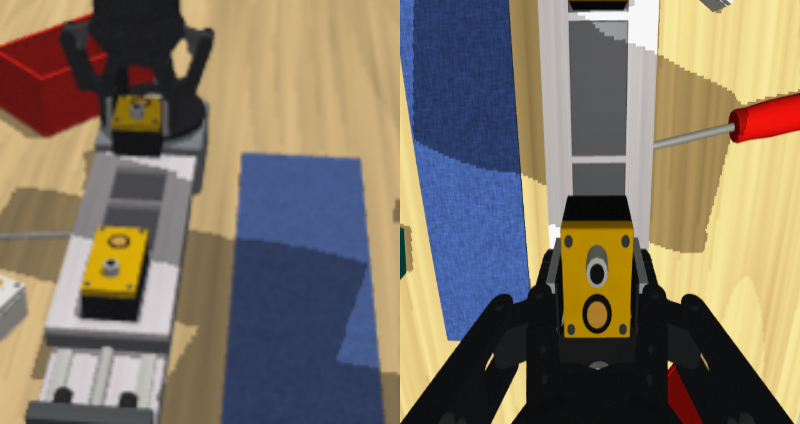

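The long module sits in its nest at (115,265). The short one hangs square above its own nest, and the screwdriver is clear of the fingers.

```bash
python3 -m jog '[[-1,0,0.2,1,0,0,0],[-1,0,0,1.2,0,0,0],[-1,0,0,1,0,0,0],[-1,0,0,0.7,0,0,0],[-1,0,0,0.5,0,0,0],[-1,0,0,0.4,0,0,0],[-1,0,0,0.2,0,0,0],[-1,0,0,0.2,0,0,0],[-1,0,0,0,0,0,0],[-1,0,0,0,0,0,0]]'
```

```text
time_s: 12.85
tool_pos: [0.6081, -0.1084, 0.2354]
tcp_rot: [[0.012, 1.0, 0.001], [1.0, -0.012, -0.0], [-0.0, 0.001, -1.0]]
contact_force: [-3.8, 1.6, 3.6]
finger_gap: 0.0429
gripper_force: 62.8
```

```bash
python3 -m jog '[[1,0,0,0,0,0,0],[1,0,0,0,0,0,0],[1,0,0,0,0,0,0],[1,0,0,0,0,0,0],[1,0,0,0,0,0,0],[1,0,0,-1,0,0,0],[1,0,0,-3,0,0,0],[1,0,0,-3,0,0,0],[1,0,0,-2.5,0,0,0],[1,-1.6,0.4,0,0,0,0],[1,-2,0.4,0,0,0,0],[1,-2,0.4,0,0,0,0],[1,-2,0.4,0,0,0,0],[1,-2,0.4,0,0,0,0],[1,-2,0.4,0,0,0,0],[1,-2,0.4,0,0,0,0],[1,0,0,0,0,0,0],[1,0,0,0,0,0,0]]'
python3 -c "
from h import *
go([644,-245,256],89.4);c=snap('wrist','w5');print(proj(c,[[.644,-.245,.121],[.6075,-.227,.076],[.608,-.1085,.086]]))"
```

```text
time_s: 14.35
tool_pos: [0.6343, -0.2456, 0.3295]
tcp_rot: [[0.013, 1.0, -0.0], [1.0, -0.013, 0.0], [0.0, -0.0, -1.0]]
contact_force: [-0.5, 0.5, 0.1]
finger_gap: 0.0856
gripper_force: 0.0
t 14.3 pos [ 634.29 -245.61  329.46] shift [0.07 0.97 7.35] turn [-0.02 -0.01 -0.15] gap 85.6 F [-0.51  0.53  0.15]
[[331.37 279.7 ]
 [272.3  226.13]
 [260.71  16.54]]
```

View pics/w5.png

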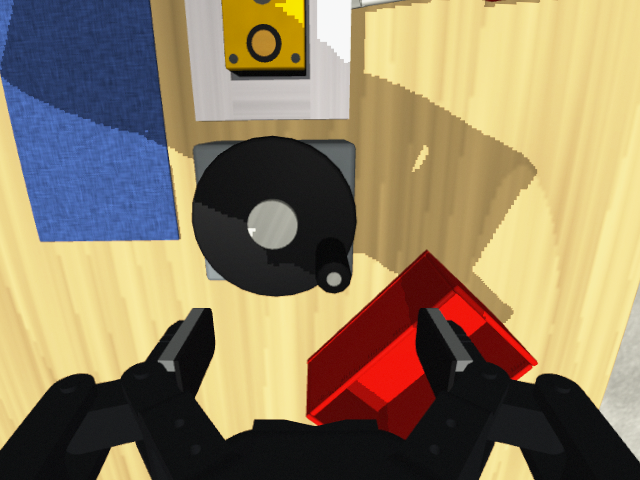

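The short module sits in its nest, with its pad at (264,42). The hub is at (272,225) and the knob top at (334,279). The red bin is close, but it tops out at 75 mm and the fingertips stay above 83.

```bash
python3 -c "
from h import *
c=load('w5')
k=1000*ray(c,[[334,279]],.121)[0];a=1000*ray(c,[[272.5,225]],.076)[0]
print(k,a,k-a,np.hypot(*(k-a)[:2]))
go([k[0],k[1],258],89.4)
for p in [[233.5,70],[307,73]]: print(1000*ray(c,[p],.086))
"
```

```text
[ 645.43456384 -244.60400479  121.        ] [ 607.6670116  -226.24028349   76.        ] [ 37.76755224 -18.3637213   45.        ] 41.99540763407775
t 14.4 pos [ 634.29 -244.72  329.49] shift [0.02 1.11 7.15] turn [-0.03 -0.02 -0.09] gap 85.4 F [-0.27 -0.52 -0.27]
[[ 591.64 -134.61   86.  ]]
[[ 632.03 -136.89   86.  ]]
```

```bash
python3 -m jog '[[1,0,0.55,0,0,0,0],[1,0,0.55,0,0,0,0],[1,0,0,2.4,0,0,0],[1,0,0,2.4,0,0,0],[1,0,0,2.4,0,0,0],[1,0,0,0,0,0,0],[-1,0,0,0,0,0,0],[-1,0,0,0,0,0,0],[-1,0,0,0,0,0,0],[-1,0,0,0,0,0,0],[-1,0,0,0,0,0,0],[-1,0,0,0,0,0,0],[-1,0,0,0,0,0,0],[-1,0,0,0,0,0,0],[-1,0,0,0,0,0,0],[-1,0,0,0,0,0,0]]'
python3 -c "
import numpy as np
from h import go
go([645.4,-244.6,257],89.4)
# chords clockwise, 20 per turn, tool axes at yaw 89.3: x=(.0122,1) y=(1,-.0122)
a=np.radians(-25.9-18*np.arange(21));P=4.2*np.c_[np.cos(a),np.sin(a)];D=np.diff(P,axis=0)
c,s=np.cos(np.radians(89.3)),np.sin(np.radians(89.3))
for d in D: print('[-1,%.2f,%.2f,0,0,0,0],'%(d@[c,s],d@[s,-c]),end='')
"
```

```text
time_s: 15.73
tool_pos: [0.6454, -0.2447, 0.2589]
tcp_rot: [[0.012, 1.0, -0.0], [1.0, -0.012, 0.0], [0.0, -0.0, -1.0]]
contact_force: [-5.3, 2.5, 8.3]
finger_gap: 0.0185
gripper_force: 58.4
t 15.7 pos [ 645.36 -244.74  258.89] shift [0.01 0.   0.19] turn [-0.02 -0.01 -0.06] gap 18.5 F [-5.34  2.52  8.35]
[-1,-1.09,-0.74,0,0,0,0],[-1,-0.81,-1.04,0,0,0,0],[-1,-0.45,-1.24,0,0,0,0],[-1,-0.04,-1.31,0,0,0,0],[-1,0.37,-1.26,0,0,0,0],[-1,0.74,-1.09,0,0,0,0],[-1,1.04,-0.81,0,0,0,0],[-1,1.24,-0.45,0,0,0,0],[-1,1.31,-0.04,0,0,0,0],[-1,1.26,0.37,0,0,0,0],[-1,1.09,0.74,0,0,0,0],[-1,0.81,1.04,0,0,0,0],[-1,0.45,1.24,0,0,0,0],[-1,0.04,1.31,0,0,0,0],[-1,-0.37,1.26,0,0,0,0],[-1,-0.74,1.09,0,0,0,0],[-1,-1.04,0.81,0,0,0,0],[-1,-1.24,0.45,0,0,0,0],[-1,-1.31,0.04,0,0,0,0],[-1,-1.26,-0.37,0,0,0,0],
```

```bash
python3 -m jog '[[-1,-1.09,-0.74,0,0,0,0],[-1,-0.81,-1.04,0,0,0,0],[-1,-0.45,-1.24,0,0,0,0],[-1,-0.04,-1.31,0,0,0,0],[-1,0.37,-1.26,0,0,0,0]]'; python3 -m jog '[[-1,0.74,-1.09,0,0,0,0],[-1,1.04,-0.81,0,0,0,0],[-1,1.24,-0.45,0,0,0,0],[-1,1.31,-0.04,0,0,0,0],[-1,1.26,0.37,0,0,0,0]]'; python3 -m jog '[[-1,1.09,0.74,0,0,0,0],[-1,0.81,1.04,0,0,0,0],[-1,0.45,1.24,0,0,0,0],[-1,0.04,1.31,0,0,0,0],[-1,-0.37,1.26,0,0,0,0]]'; python3 -m jog '[[-1,-0.74,1.09,0,0,0,0],[-1,-1.04,0.81,0,0,0,0],[-1,-1.24,0.45,0,0,0,0],[-1,-1.31,0.04,0,0,0,0],[-1,-1.26,-0.37,0,0,0,0]]'
```

```text
time_s: 16.15
tool_pos: [0.5891, -0.2652, 0.259]
tcp_rot: [[0.012, 1.0, 0.004], [1.0, -0.012, -0.001], [-0.001, 0.004, -1.0]]
contact_force: [5.7, 5.5, 3.3]
finger_gap: 0.0182
gripper_force: 59.1
time_s: 16.57
tool_pos: [0.5692, -0.2083, 0.2589]
tcp_rot: [[0.012, 1.0, 0.001], [1.0, -0.012, -0.001], [-0.001, 0.001, -1.0]]
contact_force: [2.2, -4.4, 4.3]
finger_gap: 0.0182
gripper_force: 59.7
time_s: 16.98
tool_pos: [0.6263, -0.1889, 0.2589]
tcp_rot: [[0.011, 1.0, -0.0], [1.0, -0.011, -0.002], [-0.002, -0.0, -1.0]]
contact_force: [-10.3, -12.0, 8.9]
finger_gap: 0.0183
gripper_force: 60.1
time_s: 17.4
tool_pos: [0.6456, -0.245, 0.2588]
tcp_rot: [[0.011, 1.0, -0.001], [1.0, -0.011, 0.001], [0.001, -0.001, -1.0]]
contact_force: [-10.5, 8.6, 13.7]
finger_gap: 0.0181
gripper_force: 60.5
```

Forces stay low (under 20 N). Two more full turns, then a picture of the carriage.

```bash
python3 -m jog '[[-1,-1.09,-0.74,0,0,0,0],[-1,-0.81,-1.04,0,0,0,0],[-1,-0.45,-1.24,0,0,0,0],[-1,-0.04,-1.31,0,0,0,0],[-1,0.37,-1.26,0,0,0,0],[-1,0.74,-1.09,0,0,0,0],[-1,1.04,-0.81,0,0,0,0],[-1,1.24,-0.45,0,0,0,0],[-1,1.31,-0.04,0,0,0,0],[-1,1.26,0.37,0,0,0,0],[-1,1.09,0.74,0,0,0,0],[-1,0.81,1.04,0,0,0,0],[-1,0.45,1.24,0,0,0,0],[-1,0.04,1.31,0,0,0,0],[-1,-0.37,1.26,0,0,0,0],[-1,-0.74,1.09,0,0,0,0],[-1,-1.04,0.81,0,0,0,0],[-1,-1.24,0.45,0,0,0,0],[-1,-1.31,0.04,0,0,0,0],[-1,-1.26,-0.37,0,0,0,0]]'
python3 -m jog '[[-1,-1.09,-0.74,0,0,0,0],[-1,-0.81,-1.04,0,0,0,0],[-1,-0.45,-1.24,0,0,0,0],[-1,-0.04,-1.31,0,0,0,0],[-1,0.37,-1.26,0,0,0,0],[-1,0.74,-1.09,0,0,0,0],[-1,1.04,-0.81,0,0,0,0],[-1,1.24,-0.45,0,0,0,0],[-1,1.31,-0.04,0,0,0,0],[-1,1.26,0.37,0,0,0,0],[-1,1.09,0.74,0,0,0,0],[-1,0.81,1.04,0,0,0,0],[-1,0.45,1.24,0,0,0,0],[-1,0.04,1.31,0,0,0,0],[-1,-0.37,1.26,0,0,0,0],[-1,-0.74,1.09,0,0,0,0],[-1,-1.04,0.81,0,0,0,0],[-1,-1.24,0.45,0,0,0,0],[-1,-1.31,0.04,0,0,0,0],[-1,-1.26,-0.37,0,0,0,0]]'
python3 -c "
from h import *
c=snap('side','s6')
go([645.4,-244.6,257])
cv2.imwrite('pics/v6.png',cv2.resize(c['color'][180:360,200:420,::-1],None,fx=3,fy=3))"
```

```text
time_s: 19.07
tool_pos: [0.6456, -0.245, 0.2588]
tcp_rot: [[0.011, 1.0, -0.001], [1.0, -0.011, 0.001], [0.001, -0.001, -1.0]]
contact_force: [-10.5, 8.6, 12.9]
finger_gap: 0.0184
gripper_force: 60.7
time_s: 20.73
tool_pos: [0.6456, -0.245, 0.2588]
tcp_rot: [[0.011, 1.0, -0.001], [1.0, -0.011, 0.001], [0.001, -0.001, -1.0]]
contact_force: [-9.6, 8.4, 13.2]
finger_gap: 0.0186
gripper_force: 60.8
t 20.8 pos [ 644.55 -247.    258.85] shift [0.24 0.08 0.18] turn [-0.09 -0.03  0.  ] gap 18.5 F [-7.11  2.56 12.33]
```

View pics/v6.png

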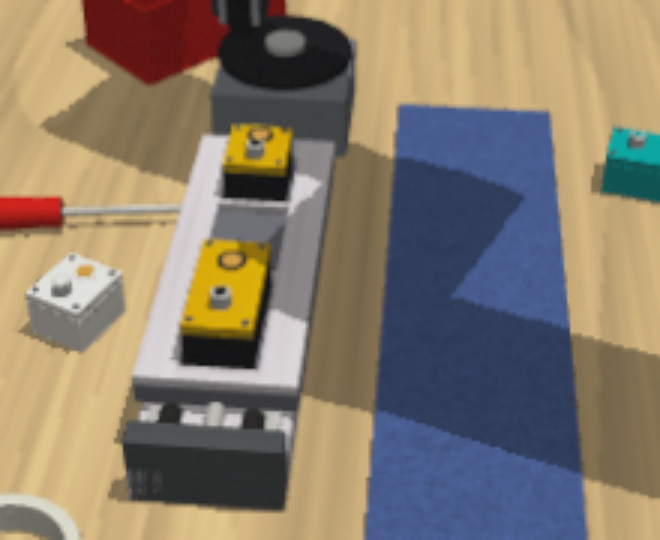

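The side view shows both modules seated and a gap of roughly 15 mm left between the plate and the stop. I'll wind the last turn in short pieces, watching the force.

```bash
python3 -m jog '[[-1,-1.09,-0.74,0,0,0,0],[-1,-0.81,-1.04,0,0,0,0],[-1,-0.45,-1.24,0,0,0,0],[-1,-0.04,-1.31,0,0,0,0],[-1,0.37,-1.26,0,0,0,0],[-1,0.74,-1.09,0,0,0,0],[-1,1.04,-0.81,0,0,0,0],[-1,1.24,-0.45,0,0,0,0],[-1,1.31,-0.04,0,0,0,0],[-1,1.26,0.37,0,0,0,0]]'; python3 -m jog '[[-1,1.09,0.74,0,0,0,0],[-1,0.81,1.04,0,0,0,0],[-1,0.45,1.24,0,0,0,0],[-1,0.04,1.31,0,0,0,0]]'; python3 -c "
from h import *
t=snap('top','t7')
s=read_state();print(s['tool_pos'],s['contact_force'])
h=cv2.cvtColor(t['color'],cv2.COLOR_RGB2HSV);m=cv2.inRange(h,(20,120,60),(35,255,255));m[:178]=0;m[218:]=0;m[:,:235]=0;m[:,318]=0;m[:,360:]=0
m=cv2.morphologyEx(m,cv2.MORPH_CLOSE,np.ones((5,5)));n,l,st,_=cv2.connectedComponentsWithStats(m)
for i in range(1,n):
  if st[i,4]>100:
    ys,xs=np.where(l==i);print(cv2.minAreaRect((1000*ray(t,np.c_[xs,ys],.086)[:,:2]).astype(np.float32)))"
```

```text
time_s: 21.62
tool_pos: [0.5692, -0.2083, 0.2589]
tcp_rot: [[0.012, 1.0, 0.001], [1.0, -0.012, -0.001], [-0.001, 0.001, -1.0]]
contact_force: [1.6, -4.6, 5.2]
finger_gap: 0.0185
gripper_force: 60.1
time_s: 21.95
tool_pos: [0.6128, -0.1847, 0.2585]
tcp_rot: [[0.01, 1.0, -0.005], [1.0, -0.01, -0.001], [-0.001, -0.005, -1.0]]
contact_force: [-81.4, -6.5, 45.9]
finger_gap: 0.0183
gripper_force: 68.7
[ 0.61268009 -0.18500337  0.25865073] [-23.13219189  -0.77130711  24.84959653]
((606.6068115234375, 97.07295227050781), (83.89580535888672, 45.72832107543945), 89.13890838623047)
((606.917724609375, -53.79533004760742), (44.15675735473633, 48.03384017944336), 0.719277560710907)
```

The force jumped to 81 N at about 3.7 turns, so the carriage is against the stop. Release, lift, and check.

```bash
python3 -m jog '[[1,0,0,0,0,0,0],[1,0,0,0,0,0,0],[1,0,0,0,0,0,0],[1,0,0,0,0,0,0],[1,0,0,0,0,0,0],[1,0,0,-1,0,0,0],[1,0,0,-3,0,0,0],[1,0,0,-3,0,0,0],[1,1,0,-2,0,0,0],[1,3,0,0,0,0,0],[1,3,0,0,0,0,0],[1,3,0,0,0,0,0],[1,3,0,0,0,0,0],[1,3,0,0,0,0,0],[1,2,0,0,0,0,0],[1,0,0,0,0,0,0],[1,0,0,0,0,0,0]]'
python3 -c "
from h import *
go([450,340,300],89.4)
c=snap('wrist','w8');t=snap('top','t8');s=snap('side','s8')
a=cv2.resize(s['color'][230:350,230:350],(480,480));cv2.imwrite('pics/v8.png',np.hstack([cv2.resize(c['color'],(400,300)),cv2.resize(s['color'][200:350,200:400],(400,300))])[:,:,::-1])"
```

```text
time_s: 23.42
tool_pos: [0.6155, -0.0041, 0.3484]
tcp_rot: [[0.01, 1.0, 0.001], [1.0, -0.01, -0.0], [-0.0, 0.001, -1.0]]
contact_force: [-0.9, 0.0, 0.3]
finger_gap: 0.0855
gripper_force: 0.0
t 23.4 pos [615.47  -4.12 348.39] shift [ 34.24 -16.91   4.84] turn [0.04 0.01 0.04] gap 85.5 F [-0.91  0.03  0.26]
```

View pics/v8.png

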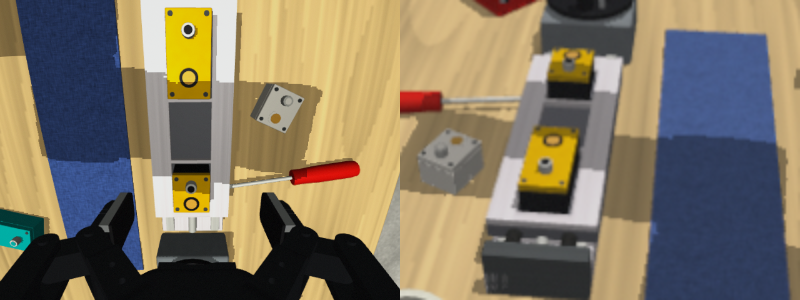

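Both modules are seated and the carriage sits against the bumpers of the stop. Next I measure the pads and the probe.

```bash
python3 -c "
from h import *
c=load('w8');k=1.6
print('long pad',1000*ray(c,[[188.5*k,76.5*k]],.086),'conn',1000*ray(c,[[188*k,30*k]],.096))
print('short pad',1000*ray(c,[[191*k,203*k]],.086),'conn',1000*ray(c,[[191*k,187.5*k]],.096))
print('long corners',1000*ray(c,[[166*k,8.5*k],[211*k,9*k],[212*k,98.5*k],[167*k,97.5*k]],.086)[:,:2].mean(0))
go([450,300,330],89.4)
"
```

```text
long pad [[608.95487796  78.49903525  86.        ]] conn [[609.64166468 118.77601944  96.        ]]
short pad [[608.91253712 -64.95991012  86.        ]] conn [[609.62402423 -38.97726844  96.        ]]
long corners [609.83548932  98.13829676]
t 23.6 pos [615.5   -5.85 347.97] shift [ 30.41 -16.87   1.8 ] turn [ 0.02  0.01 -0.11] gap 85.6 F [-0.17 -0.3  -0.11]
```

```bash
python3 -m jog '[[1,2.5,-1.4,0,0,0,0],[1,2.5,-1.4,0,0,0,0],[1,2.5,-1.4,0,0,0,0],[1,2.5,-1.4,0,0,0,0],[1,2.5,-1.4,0,0,0,0],[1,2.5,-1.4,0,0,0,0],[1,2.5,-1.4,0,0,0,0],[1,2.5,-1.4,0,0,0,0],[1,2.5,-1.4,0,0,0,0],[1,2.5,-1.4,0,0,0,0],[1,2.5,-1.4,0,0,0,0],[1,2.5,-1.4,0,0,0,0],[1,0,0,0,0,0,0],[1,0,0,0,0,0,0]]'
python3 -c "
from h import *
c=snap('wrist','w9');go([451,358,261],89.4);print(proj(c,[[.451,.358,.148],[.451,.358,.076]]))"
```

```text
time_s: 24.73
tool_pos: [0.4509, 0.2973, 0.3478]
tcp_rot: [[0.01, 1.0, 0.0], [1.0, -0.01, -0.0], [-0.0, 0.0, -1.0]]
contact_force: [0.2, 0.6, -0.4]
finger_gap: 0.0854
gripper_force: 0.0
t 24.8 pos [451.31 296.57 347.77] shift [ 6.14 -0.1   8.68] turn [ 0.01  0.01 -0.06] gap 85.4 F [0.34 0.13 0.61]
[[312.04 170.36]
 [312.84 156.82]]
```

View pics/w9.png

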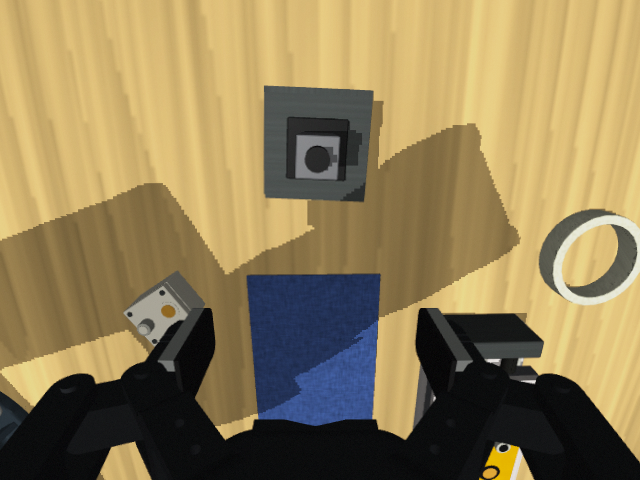

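The probe cap is at (317,159), and the grip's top has corners (297,134), (341,136), (340,181) and (295,180). The collar has corners (288,117), (350,121), (347,181) and (286,179).

```bash
python3 -c "
from h import *
c=load('w9')
print('cap',1000*ray(c,[[317.5,159]],.148))
for n,q,z in [('grip',[[297,134],[341,136],[340,181],[295,180]],.136),('collar',[[288,117],[350,121],[347,181],[286,179]],.076),('plate',[[264,86],[373,91],[366,201],[264,199]],.070)]:
  P=1000*ray(c,q,z)[:,:2];d=P[1]-P[0];e=P[2]-P[3];print(n,P.mean(0),cv2.minAreaRect(P.astype(np.float32)),np.degrees(np.arctan2(d[1],d[0])),np.degrees(np.arctan2(e[1],e[0])))
P=1000*ray(c,[[317.5,159]],.148)[0];go([P[0],P[1],261],87)
"
```

```text
cap [[453.60969001 363.22253008 148.        ]]
grip [454.0661283 362.5300292] ((453.9718933105469, 362.64892578125), (22.537111282348633, 22.85840606689453), 88.14324188232422) -3.0873898862116165 -1.8567914071708347
collar [454.29653663 362.27546087] ((454.5943298339844, 362.07391357421875), (39.97024917602539, 41.28470993041992), 86.2199478149414) -4.0991164794947705 -2.46355786027579
plate [453.68028463 364.30631027] ((454.02703857421875, 363.93182373046875), (74.21526336669922, 71.99755859375), 87.05225372314453) -3.0313745208590435 -1.732228418901671
t 24.8 pos [451.31 296.57 347.77] shift [ 6.67 -0.12  8.68] turn [0.01 0.01 2.34] gap 85.4 F [0.34 0.13 0.61]
```

```bash
python3 -m jog '[[1,0,0,0,0,0,2.3],[1,2.2,0,0,0,0,0],[1,2.2,0,0,0,0,0],[1,2.2,-0.1,0,0,0,0],[1,0,0,2,0,0,0],[1,0,0,2,0,0,0],[1,0,0,2,0,0,0],[1,0,0,1.5,0,0,0],[1,0,0,1.2,0,0,0],[1,0,0,0,0,0,0],[-1,0,0,0,0,0,0],[-1,0,0,0,0,0,0],[-1,0,0,0,0,0,0],[-1,0,0,0,0,0,0],[-1,0,0,0,0,0,0],[-1,0,0,0,0,0,0],[-1,0,0,0,0,0,0],[-1,0,0,0,0,0,0],[-1,0,0,0,0,0,0]]'; python3 -c "
from h import *
go([454,362.6,261],87.3)"
```

```text
time_s: 26.37
tool_pos: [0.4535, 0.3632, 0.2614]
tcp_rot: [[0.052, 0.999, 0.001], [0.999, -0.052, 0.001], [0.001, 0.001, -1.0]]
contact_force: [-0.8, -0.9, 6.6]
finger_gap: 0.021
gripper_force: 59.3
t 26.4 pos [453.46 363.18 261.38] shift [-0.06  0.06  0.04] turn [ 0.05 -0.03 -0.25] gap 21.0 F [-0.83 -0.94  6.62]
```

```bash
python3 -m jog '[[-1,0,0,-1,0,0,0],[-1,0,0,-2,0,0,0],[-1,0,0,-2,0,0,0],[-1,0,0,-2.5,0,0,0],[-1,0,0,-2.5,0,0,0],[-1,0,0,-2,0,0,0],[-1,0,0,0,0,0,0]]'; python3 -m jog '[[-1,-2.1,0.88,0,0,0,0],[-1,-2.1,0.88,0,0,0,0],[-1,-2.1,0.88,0,0,0,0],[-1,-2.1,0.88,0,0,0,0],[-1,-2.1,0.88,0,0,0,0],[-1,-2.1,0.88,0,0,0,0],[-1,-2.1,0.88,0,0,0,0],[-1,-2.1,0.88,0,0,0,0],[-1,-2.1,0.88,0,0,0,0],[-1,-2.1,0.88,0,0,0,0],[-1,-2.1,0.88,0,0,0,0],[-1,-2.1,0.88,0,0,0,0],[-1,-2.1,0.88,0,0,0,0],[-1,-2.1,0.88,0,0,0,0],[-1,-2.1,0.88,0,0,0,0],[-1,-2.1,0.88,0,0,0,0],[-1,-2.1,0.88,0,0,0,0],[-1,-2.1,0.88,0,0,0,0],[-1,-2.1,0.88,0,0,0,0],[-1,-2.1,0.88,0,0,0,0]]'; python3 -c "
from h import *
go([608.3,-65.8,332.5],87.3);c=snap('wrist','wa');snap('side','sa')
s=np.load('pics/sa.npz');print(proj(s,[[.608,-.066,.086]]),proj(c,[[.608,-.066,.086]]))
w=c['color'];i=s['color'][180:330,220:370];cv2.imwrite('pics/va.png',np.hstack([cv2.resize(w,(480,360)),cv2.resize(i,(320,360))])[:,:,::-1])"
```

```text
time_s: 26.95
tool_pos: [0.4537, 0.3634, 0.3854]
tcp_rot: [[0.051, 0.999, 0.005], [0.999, -0.052, 0.004], [0.004, 0.005, -1.0]]
contact_force: [0.4, 0.5, 0.2]
finger_gap: 0.0214
gripper_force: 58.7
time_s: 28.62
tool_pos: [0.6074, -0.0666, 0.38]
tcp_rot: [[0.052, 0.999, -0.001], [0.999, -0.052, 0.0], [0.0, -0.001, -1.0]]
contact_force: [-0.1, 0.3, -0.3]
finger_gap: 0.0211
gripper_force: 58.7
t 28.6 pos [607.44 -66.57 379.96] shift [0.08 0.08 4.75] turn [-0.08 -0.01 -0.26] gap 21.1 F [-0.08  0.29 -0.25]
[[285.01 227.43]] [[315.09 233.75]]
```

View pics/va.png

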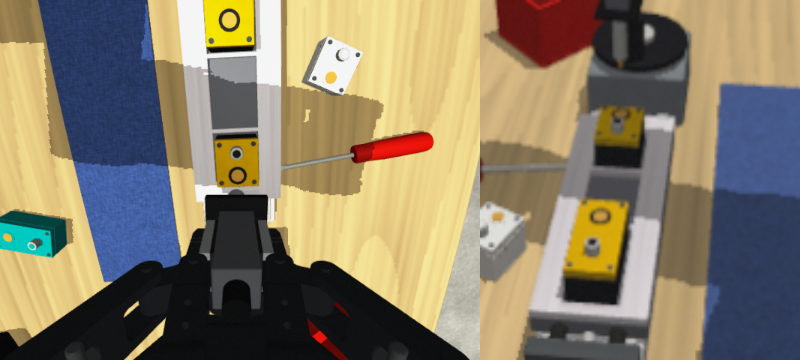

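The probe hangs upright in the grip. The short pad is at wrist pixel (316,233), exactly where predicted, so I press.

```bash
python3 -m jog '[[-1,0.1,0.07,1.5,0,0,0],[-1,0,0,1.5,0,0,0],[-1,0,0,1,0,0,0],[-1,0,0,0.5,0,0,0],[-1,0,0,0.3,0,0,0],[-1,0,0,0.3,0,0,0],[-1,0,0,0,0,0,0],[-1,0,0,0,0,0,0],[-1,0,0,0,0,0,0]]'; python3 -c "
from h import *
go([608.1,-65.5,328])"
```

```text
time_s: 29.47
tool_pos: [0.6082, -0.0645, 0.3303]
tcp_rot: [[0.052, 0.999, 0.001], [0.999, -0.052, -0.0], [-0.0, 0.001, -1.0]]
contact_force: [-1.7, 0.9, 1.0]
finger_gap: 0.0215
gripper_force: 58.9
t 29.5 pos [608.25 -64.46 330.32] shift [-0.1  -0.01  0.23] turn [0.05 0.   0.  ] gap 21.5 F [-1.72  0.89  0.97]
```

```bash
python3 -m jog '[[-1,-0.1,0,0.25,0,0,0],[-1,0,0,0,0,0,0],[-1,0,0,0,0,0,0],[-1,0,0,0,0,0,0],[-1,0,0,0,0,0,0],[-1,0,0,0,0,0,0],[-1,0,0,0,0,0,0],[-1,0,0,0,0,0,0],[-1,0,0,0,0,0,0]]';python3 -c "
from h import *
go([608.1,-65.5,328]); c=snap('side','sb'); w=snap('wrist','wb'); cv2.imwrite('pics/vb.png',np.hstack([cv2.resize(c['color'][190:290,240:340],(400,400),interpolation=2),cv2.resize(w['color'][180:340,240:400],(400,400),interpolation=2)])[:,:,::-1])"
```

```text
time_s: 30.22
tool_pos: [0.6082, -0.0656, 0.3273]
tcp_rot: [[0.052, 0.999, 0.0], [0.999, -0.052, -0.0], [-0.0, 0.0, -1.0]]
contact_force: [2.2, 0.2, 2.6]
finger_gap: 0.0212
gripper_force: 59.1
t 30.2 pos [608.17 -65.57 327.28] shift [ 0.01 -0.01 -0.07] turn [0.02 0.01 0.  ] gap 21.2 F [2.19 0.2  2.58]
```

View pics/vb.png

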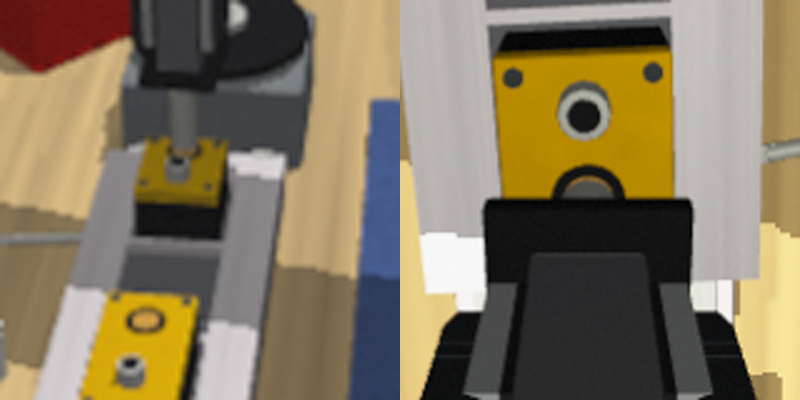

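The shaft stands on the short pad with Fz 2.6 N, and the module hasn't moved. Next is the long pad: lift 3 cm to clear the connectors (96 mm), go along, and lower.

```bash
python3 -m jog '[[-1,0,0,-2,0,0,0],[-1,0,0,-2,0,0,0],[-1,0,0,-1,0,0,0],[-1,2.03,0,0,0,0,0],[-1,2.03,0,0,0,0,0],[-1,2.03,0,0,0,0,0],[-1,2.03,0,0,0,0,0],[-1,2.03,0,0,0,0,0],[-1,2.03,0,0,0,0,0],[-1,2.03,0,0,0,0,0],[-1,0,0,0,0,0,0],[-1,0,0,0,0,0,0]]';python3 -c "
from h import *
w=load('wa');print(1000*ray(w,[[306,26.7]],.086))
c=snap('wrist','wc');g=c['color'];print(proj(c,[[.6085,.0777,.086]]))
hs=cv2.cvtColor(g,cv2.COLOR_RGB2HSV)
P=proj(c,[[.6085,.0777,.086]])[0].astype(int);cv2.imwrite('pics/vc.png',cv2.resize(g[P[1]-70:P[1]+60,P[0]-80:P[0]+80],(640,520))[:,:,::-1]);print(P)
go([608.5,78.2,328],87.0)"
```

```text
time_s: 31.32
tool_pos: [0.6152, 0.077, 0.3765]
tcp_rot: [[0.05, 0.999, -0.001], [0.999, -0.05, -0.0], [-0.0, -0.001, -1.0]]
contact_force: [-0.0, 0.1, -1.2]
finger_gap: 0.0213
gripper_force: 58.9
[[609.3377063   77.21790313  86.        ]]
[[305.64875708 235.12001925]]
[305 235]
t 31.4 pos [615.27  76.22 376.57] shift [ 0.16 -0.69  4.86] turn [-0.07  0.03  0.07] gap 21.3 F [ 0.62 -0.52 -0.4 ]
```

View pics/vc.png

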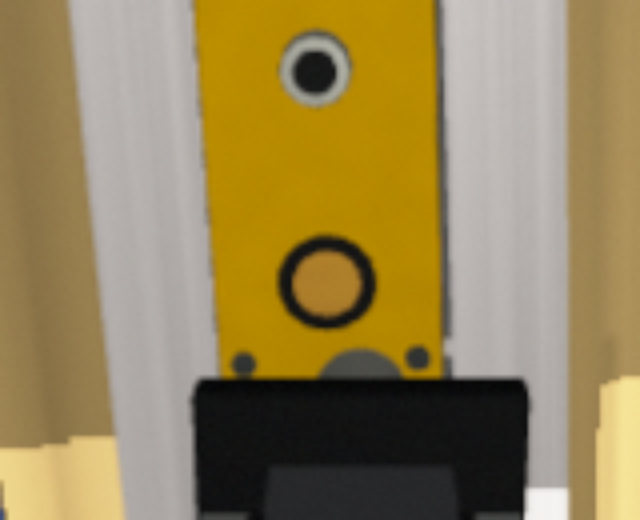

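The long pad is at (306.7,235.5) in the full picture, within 1 px of the prediction. Correct sideways and press.

```bash
python3 -m jog '[[-1,0.15,-0.65,0,0,0,0],[-1,0,0,1.5,0,0,0],[-1,0,0,1.5,0,0,0],[-1,0,0,0.9,0,0,0],[-1,0,0,0.4,0,0,0],[-1,0,0,0.3,0,0,0],[-1,0,0,0.3,0,0,0],[-1,0,0,0,0,0,0],[-1,0,0,0,0,0,0],[-1,0,0,0,0,0,0],[-1,0,0,0,0,0,0],[-1,0,0,0,0,0,0],[-1,0,0,0,0,0,0],[-1,0,0,0,0,0,0],[-1,0,0,0,0,0,0]]';python3 -c "
from h import *
go([608.8,78.1,327.5])
for n in range(3): optics.camera('top'); print(read_state()['contact_force'])"
```

```text
time_s: 32.62
tool_pos: [0.6091, 0.0782, 0.3283]
tcp_rot: [[0.052, 0.999, 0.0], [0.999, -0.052, -0.0], [-0.0, 0.0, -1.0]]
contact_force: [0.6, -1.3, 1.7]
finger_gap: 0.0214
gripper_force: 59.3
t 32.6 pos [609.11  78.17 328.34] shift [-0.01 -0.03  0.08] turn [0.03 0.   0.  ] gap 21.4 F [ 0.6  -1.28  1.74]
[ 0.11 -1.37  2.74]
[ 0.5  -1.28  1.36]
[ 0.33 -1.58  1.19]
```

```bash
python3 -m jog '[[-1,0,0,0.1,0,0,0],[-1,0,0,0,0,0,0],[-1,0,0,0,0,0,0],[-1,0,0,0,0,0,0],[-1,0,0,0,0,0,0],[-1,0,0,0,0,0,0]]'; python3 -m jog '[[-1,0,0,-1.4,0,0,0],[-1,0,0,-2,0,0,0],[-1,0,0,-2,0,0,0],[-1,2.3,-1.42,0,0,0,0],[-1,2.3,-1.42,0,0,0,0],[-1,2.3,-1.42,0,0,0,0],[-1,2.3,-1.42,0,0,0,0],[-1,2.3,-1.42,0,0,0,0],[-1,2.3,-1.42,0,0,0,0],[-1,2.3,-1.42,0,0,0,0],[-1,2.3,-1.42,0,0,0,0],[-1,2.3,-1.42,0,0,0,0],[-1,2.3,-1.42,0,0,0,0],[-1,2.3,-1.42,0,0,0,0],[-1,2.3,-1.42,0,0,0,0],[-1,0,0,0,0,0,0],[-1,0,0,0,0,0,0]]';python3 -c "
from h import *
go([453.5,363.2,261.4],87.0);go([453.5,363.2,261.4],87.0)"
```

```text
time_s: 33.27
tool_pos: [0.6091, 0.0782, 0.3273]
tcp_rot: [[0.052, 0.999, 0.0], [0.999, -0.052, -0.0], [-0.0, 0.0, -1.0]]
contact_force: [0.2, -1.2, 2.5]
finger_gap: 0.0213
gripper_force: 59.3
time_s: 34.68
tool_pos: [0.4523, 0.3636, 0.3807]
tcp_rot: [[0.05, 0.999, -0.001], [0.999, -0.05, -0.0], [-0.0, -0.001, -1.0]]
contact_force: [0.2, 0.3, -0.1]
finger_gap: 0.0208
gripper_force: 58.9
t 34.7 pos [452.26 363.56 380.69] shift [-0.03  0.13 11.93] turn [-0.07  0.02  0.16] gap 20.8 F [ 0.21  0.31 -0.14]
t 34.7 pos [452.26 363.56 380.69] shift [-0.03  0.13 11.93] turn [-0.07  0.02  0.16] gap 20.8 F [ 0.21  0.31 -0.14]
```

```bash
python3 -m jog '[[-1,-0.03,0.12,0,0,0,0],[-1,0,0,1.5,0,0,0],[-1,0,0,1.5,0,0,0],[-1,0,0,1,0,0,0],[-1,0,0,1,0,0,0],[-1,0,0,1,0,0,0],[-1,0,0,1.5,0,0,0],[-1,0,0,1.5,0,0,0],[-1,0,0,1.2,0,0,0],[-1,0,0,0.8,0,0,0],[-1,0,0,0.5,0,0,0],[-1,0,0,0.2,0,0,0],[-1,0,0,0,0,0,0],[-1,0,0,0,0,0,0]]'
```

```text
time_s: 35.85
tool_pos: [0.4545, 0.3624, 0.2647]
tcp_rot: [[0.052, 0.999, 0.001], [0.999, -0.052, 0.0], [0.001, 0.001, -1.0]]
contact_force: [-0.2, 0.8, -0.5]
finger_gap: 0.0213
gripper_force: 58.9
```

```bash
python3 -m jog '[[-1,0,0,0.15,0,0,0],[-1,0,0,0.1,0,0,0],[-1,0,0,0,0,0,0]]'; python3 -m jog '[[-1,0,0,0.05,0,0,0],[-1,0,0,0,0,0,0]]'
```

```text
time_s: 36.1
tool_pos: [0.4543, 0.3623, 0.2618]
tcp_rot: [[0.052, 0.999, 0.0], [0.999, -0.052, 0.0], [0.0, 0.0, -1.0]]
contact_force: [-1.0, -0.2, -1.4]
finger_gap: 0.0213
gripper_force: 58.9
time_s: 36.27
tool_pos: [0.4544, 0.3623, 0.2614]
tcp_rot: [[0.052, 0.999, 0.0], [0.999, -0.052, 0.0], [0.0, 0.0, -1.0]]
contact_force: [-0.9, -0.2, 0.4]
finger_gap: 0.0209
gripper_force: 59.2
```

Now release, rise, back away, and look at everything.

```bash
python3 -m jog '[[1,0,0,0,0,0,0],[1,0,0,0,0,0,0],[1,0,0,0,0,0,0],[1,0,0,0,0,0,0],[1,0,0,0,0,0,0],[1,0,0,0,0,0,0],[1,0,0,-1,0,0,0],[1,0,0,-2,0,0,0],[1,0,0,-3,0,0,0],[1,0,0,-3,0,0,0],[1,-2,0,-1,0,0,0],[1,-2,0,0,0,0,0],[1,-3,0,0,0,0,0],[1,-3,-1,0,0,0,0],[1,-2,-1,0,0,0,0],[1,0,0,0,0,0,0]]'
python3 -c "
from h import *
w=snap('wrist','wz');t=snap('top','tz');s=snap('side','sz')
go([450,240,300])
cv2.imwrite('pics/vz.png',np.hstack([cv2.resize(t['color'][80:360,120:480],(440,342)),cv2.resize(s['color'][150:480,150:450],(340,342))])[:,:,::-1])
h=cv2.cvtColor(t['color'],cv2.COLOR_RGB2HSV);m=cv2.inRange(h,(20,120,60),(35,255,255));m[:178]=0;m[218:]=0;m[:,:235]=0;m[:,318]=0;m[:,360:]=0
m=cv2.morphologyEx(m,cv2.MORPH_CLOSE,np.ones((5,5)));n,l,st,_=cv2.connectedComponentsWithStats(m)
for i in range(1,n):
  if st[i,4]>100:
    ys,xs=np.where(l==i);print(cv2.minAreaRect((1000*ray(t,np.c_[xs,ys],.086)[:,:2]).astype(np.float32)))"
```

```text
time_s: 37.6
tool_pos: [0.4267, 0.2409, 0.3618]
tcp_rot: [[0.053, 0.999, -0.001], [0.999, -0.053, -0.001], [-0.001, -0.001, -1.0]]
contact_force: [0.4, 1.0, 0.0]
finger_gap: 0.0849
gripper_force: 0.0
t 37.8 pos [428.43 243.7  362.01] shift [-0.26  2.17  6.2 ] turn [ 0.07 -0.05 -0.  ] gap 85.4 F [0.91 1.08 0.86]
((606.9013671875, 96.8097152709961), (44.19317626953125, 83.28111267089844), 0.8226673603057861)
((606.917724609375, -53.79533004760742), (44.15675735473633, 48.03384017944336), 0.719277560710907)
```

View pics/vz.png

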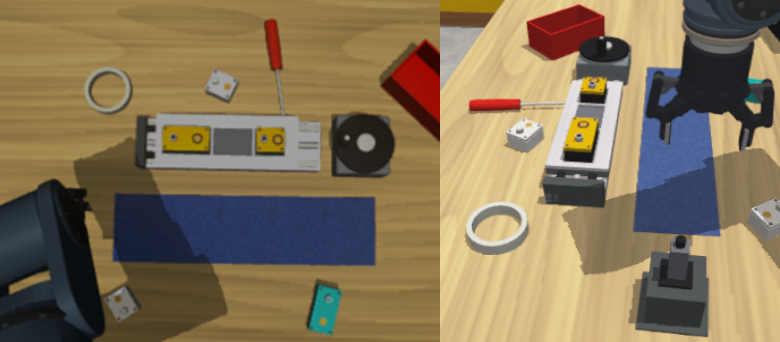

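Both modules are in their nests. The plate edge (column 248.5) meets the bumper ends (column 248.7), so the carriage is at the stop. The probe hangs upright in its stand, the bystanders are where they were, and the gripper is clear.

```bash
python3 -c "
from h import *
print(workorder.job_done())"
```

```text
the job is handed in; nothing more can be done
None
```

The job is handed in (no verdict was returned): the short and long modules are in their nests (no medium was there), the carriage is wound to its stop, both pads were pressed in order, and the probe is back in its stand.

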